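# Open a honey jar one-handed in the jar holder

### The job

Set the blue-green reducing cup down into the jar holder's pocket and let go of it, then set the closed honey jar down into the cup, so that each sits fully home and cannot turn. With the jar braced like this, unscrew its tight cap anticlockwise (seen from above), stop turning as soon as the thread lets go, and lift the cap straight off. Finish while still holding the cap: level, over the jar's mouth and about 2 cm above it, with the jar and cup left seated in the holder and the other things on the worktop not disturbed.

Things in the scene. Friction and masses are not known exactly. Their poses are not given: they have to be found in the camera images.
- jar_holder: Jar holder fixed to the worktop: black foot 132 mm across with two grey tabs (80 mm from the axis), light grey round shell 107 mm across, top 36 mm high, with a hexagonal pocket 62.6 mm across flats, floor 10 mm above the worktop. Origin on the worktop at the pocket's axis, z up. Pocket flats face +-y of this frame and every 60 degrees from there.
- reducing_cup: Loose blue-green hexagonal cup, 60 mm across flats outside, 50.6 inside, 46 high, floor 6 thick, 120 g, foot bevelled 3 mm. Origin at the centre of its underside, z up; flats face +-y and every 60 degrees. Enters the pocket in any of six turns, 1.3 mm free each side; home, its rim is 20 mm above the holder's top. Can be gripped from above across two flats near the rim.
- honey_jar: Loose six-sided glass jar of amber honey, paper band, 48 mm across flats, about 200 g, foot bevelled 3.5 mm; upright to 55 mm, shoulder to 62, neck above. Origin at the centre of its underside, z up; flats face +-y and every 60 degrees. Enters the cup in any of six turns, 1.3 mm free each side; home, 16 mm above the worktop. Nested, it can still turn up to 0.17 rad in all.
- jar_cap: Gold knurled twist-off cap, 47 mm in diameter, 18 high, 50 g, screwed on the jar; the jar can be lifted by it. Origin at the centre of its lower edge, z up; screwed on, 66 mm above the jar's underside. Its x axis along the jar's x is the clockwise stop; it starts 0.05 to 0.25 rad anticlockwise of that, lets go at 0.87 rad, and the next thread blocks it at 1.65 rad.
- jar_mouth (a point): Centre of the jar's mouth, at its rim, 78 mm above the jar's underside (12 mm above the lower edge of the screwed-on cap); axes as the jar's. A sprung seal in the cap presses here with about 20 N: the cap is tight (about 0.35 N m), turns level without rising, and is pushed up 3 mm when the thread lets go; then it lifts straight off.
- plate: Bystander: white plate, 200 mm across, with a lemon on it, fixed on the worktop.
- coffee_cup: Bystander: small white coffee cup, 63 mm across, 50 mm high, loose; origin at the centre of its underside.
- spoon: Bystander: steel teaspoon, 130 mm long, loose on the worktop.
Mind the look-alikes: they are no part of the job. What is shaped like the reducing_cup but purple is not meant.

How it is judged:
By the outcome, as a careful person would: the job done as asked, in the order asked, and still so for the second after the job is handed in, while the arm keeps its last pose, push and grip.
It also fails if it takes over 51 s, if anything falls off the work surface, if the arm or the gripper's body presses on something with over 40 N, if the wrist force passes 120 N, or if a joint passes its speed limit or range.

### The arm

A 6-joint arm with a two-finger parallel gripper is mounted at the origin on a cart in front of the work surface, level with it; the furniture and walls round the work are solid. World frame = base frame: x ahead of the robot, y to its left, z up, the work surface at z = 0. Lengths are in mm, angles in rad, forces in N, time in s.
With the tool pointing down it reaches from about 400 to 825 mm from the base axis. Payload 7 kg.
Tool frame: the origin (TCP) lies at the very end of the fingers, on their centre line; the grasp point (between the pads) lies 19 mm behind it (robot.tcp_to_grasp is the distance from the TCP to the grasp point, in mm); z points along the fingers, y is the line along which they close (so a half turn about z gives the same grasp; the last joint's range is limited). The gripper opens to 88 mm and grips with 3 to 60 N. Pads are 19 mm wide; open, the fingers measure 130 mm over their backs; the gripper's body (78 mm by 193 mm) begins 47 mm behind the grasp point.
Start: joints at [-1.06, 0.359, 0.012, 0, -1.224, -0.288], TCP at [149.123, -658.299, 226.561] pointing down, gripper open.
Joint ranges: [-3.07, 3.07], [-1.43, 2.12], [-1.02, 1.25], [-3.03, 1.67], [-3.05, -0], [-3.03, 3.03]. Speed limits (rad/s): [2.39, 2.39, 3.01, 3.14, 3.14, 3.14].

### API

Orientations are given as a unit quaternion [w, x, y, z].
In Python, from cell import robot, optics, order, finder gives the robot as it stands. The module is installed in compiled form; this text tells all that it offers.
- The arm moves only by the shell command python3 -m inch 'ROWS'. ROWS is JSON, a list of rows, each a list of 3 entries, a list of its own where there are three numbers: the shift along the tool's x, y, z in cm, then the turn, a rotation vector about the tool's x, y, z in rad, then the opening, from 0 (shut) to 1 (fully open). A call has 1 to 10 rows; each row is the pose to reach, as a shift and turn from the pose commanded when the call began, along the tool's axes at that moment; what a row does not reach only later rows make up. A row lasts 1/8 s, in which the tool goes at most 62.5 mm and 10.7 degrees, less where a joint would pass 70% of its speed; a pose out of reach is approached as far as the arm can. A call with a gripper value outside its range is refused whole. The fingers move at their own pace and stop on an object; the grip force is fixed at half the most. Time passes only in rows, so rows that repeat a pose let the fingers close. It gives the time, the measured TCP pose, the force, the opening and the grip force at its end, in the units of the state.
- robot.observe(): the state, without advancing time (a new reading comes with each control period).
- optics.read_camera(name): name is "scene" or "side" or "wrist"; returns the picture (480x640x3 uint8, red, green, blue); there is no depth.
- optics.camera_model(name): a dict with "K" (3x3 intrinsics, pixels), "k1" (the pictures are not rectified: a ray, as slopes to the right and down, at radius r is drawn at 1 + k1 r^2 times it, then the intrinsics apply), "origin" and "orientation" of the camera in the world; the wrist camera has in their place "hand_eye" (4x4, takes a point from camera to tool coordinates, whose origin is the TCP and whose axes are the flange's). Camera axes: x right, y down, z forward; pixel columns grow to the right and rows downward; lengths in mm; the calibration is good to about 2 mm. A picture is of the moment at which its call begins: read the wrist's pose just before it. camera_model takes no time and is no camera call.
- order.close_job(): hands the job in; it is judged then, once.
Trained networks look in the newest picture that a camera, given by its name, has taken for a name from the list of things; names that differ only in an ending like _2 or _b are one class to them, and where a whole thing is asked for, a point or a joint stands for the part that bears it (a point fixed in the world has none). Each returns a list of dicts, best first, with "p" (0 to 1); they miss things now and then, are a little off and sometimes report something else, mostly with a low value. They report only what shows in the picture. A call takes as long as a camera call. They do not tell look-alikes from the thing itself.
- finder.silhouettes(camera, query): "pixels" (480x640 bool, what is visible of it) and "bbox" ([centre column, centre row, width, height] in pixels, round what is visible of it).
- finder.pinpoint(camera, query): "pixel" ([row, column] in pixels: a listed point, or the origin of a listed thing).
The state is a dict: "time_s": time; "joint_pos": joint angles; "qd": joint speeds; "joint_torque": joint torques, N m; "ee_pos": TCP position; "eef_rot": TCP orientation; "ft_force": force on the tool from outside, world axes, zero at the start; "ft_torque": the same for the moment, N m; "finger_gap": finger opening in mm; "gripper_force": force on a finger pad.
Only numpy, scipy, OpenCV 4.12 (cv2) and the standard library are available. Lean on these libraries where they do the work, as an engineer would, in place of code of your own. Each camera call takes 0.05 s, during which the arm holds its last target. There are 200 camera calls.

## Working session

There is one attempt and no reset: what is moved stays moved. The work goes in short steps, Python scripts to look and compute and a shell command to move; the robot and the scene stay as the last step left them, time stands still between calls to the robot, and variables do not carry over. Pictures are saved under pics/ and viewed, at most 10 in all, crops included, and the job is handed in when it is done.

```bash
mkdir -p pics; python3 - <<'E'
from cell import robot, optics, order, finder
import cv2
s=robot.observe();print({k:s[k] for k in('time_s','ee_pos','eef_rot','finger_gap','ft_force')})
for c in('scene','side','wrist'):
    im=optics.read_camera(c);cv2.imwrite(f'pics/{c}0.png',im[:,:,::-1]);print(c,optics.camera_model(c))
E
```

```text
{'time_s': 0.0, 'ee_pos': array([ 149.04742242, -657.8369898 ,  225.61858031]), 'eef_rot': array([-1.54845165e-04, -1.11134503e-01,  9.93805031e-01,  8.11197176e-04]), 'finger_gap': 87.53729048430377, 'ft_force': array([-0.10452321, -0.20726126, -0.92563865])}
scene {'K': array([[556.59076236,   0.        , 317.34162691],
       [  0.        , 556.59076236, 242.51546843],
       [  0.        ,   0.        ,   1.        ]]), 'k1': -0.0986093645630455, 'origin': array([200.21412745, 638.17595331, 729.65443639]), 'orientation': array([ 0.09576871, -0.22440419,  0.8776757 , -0.41250028])}
side {'K': array([[498.57276253,   0.        , 324.25524574],
       [  0.        , 498.57276253, 241.16660833],
       [  0.        ,   0.        ,   1.        ]]), 'k1': -0.13134978787013607, 'origin': array([498.85485745, 767.63871881, 587.31846007]), 'orientation': array([ 0.02289598, -0.02135495,  0.87904001, -0.47571883])}
wrist {'K': array([[352.29706555,   0.        , 319.88596295],
       [  0.        , 352.29706555, 236.26951693],
       [  0.        ,   0.        ,   1.        ]]), 'k1': -0.06932955275999066, 'hand_eye': array([[-3.11836809e-04, -9.62401955e-01, -2.71629120e-01,
         7.25667594e+01],
       [ 9.99999446e-01, -5.73161079e-04,  8.82728283e-04,
         2.04154097e-01],
       [-1.00522666e-03, -2.71628694e-01,  9.62401601e-01,
        -1.58229921e+02],
       [ 0.00000000e+00,  0.00000000e+00,  0.00000000e+00,
         1.00000000e+00]])}
```

```bash
ls; python3 - <<'E'
from cell import robot, optics, order, finder
for c in('scene','side'):
  for n in('jar_holder','reducing_cup','honey_jar','jar_cap','coffee_cup','spoon'):
    print(c,n,[(round(d['p'],2),[round(float(x)) for x in d['pixel']]) for d in finder.pinpoint(c,n)],[[round(float(x)) for x in d['bbox']] for d in finder.silhouettes(c,n)])
print(robot.observe()['time_s'])
E
```

```text
pics
scene jar_holder [(0.84, [291, 309])] [[310, 289, 87, 57]]
scene reducing_cup [(0.77, [233, 432]), (0.73, [241, 378])] [[379, 230, 33, 37], [433, 226, 35, 42]]
scene honey_jar [(0.95, [391, 285]), (0.38, [264, 245])] [[284, 388, 38, 35]]
scene jar_cap [] [[282, 365, 33, 34], [168, 332, 122, 87]]
scene coffee_cup [(0.64, [262, 243])] []
scene spoon [(0.55, [237, 271])] [[270, 235, 17, 39]]
side jar_holder [(0.77, [276, 328])] [[328, 275, 75, 54]]
side reducing_cup [(0.77, [212, 396]), (0.66, [223, 356])] [[395, 204, 24, 30], [356, 216, 30, 27]]
side honey_jar [(0.57, [361, 367])] [[368, 352, 36, 37]]
side jar_cap [] [[368, 328, 35, 24]]
side coffee_cup [(0.77, [273, 248])] [[246, 260, 44, 29]]
side spoon [(0.75, [242, 260])] [[264, 245, 32, 24]]
1.35
```

View pics/scene0.png

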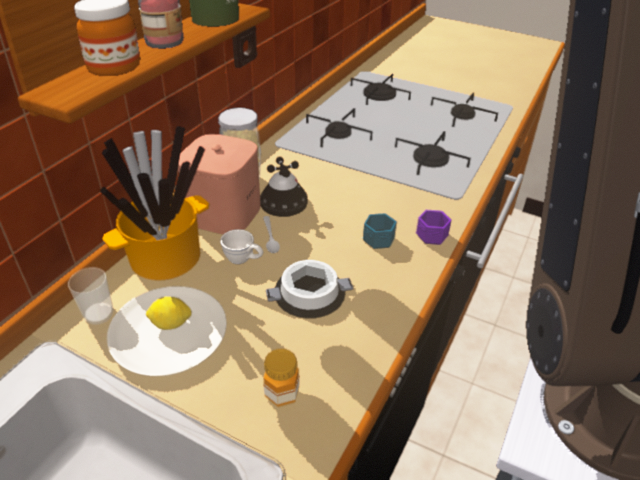

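View pics/side0.png

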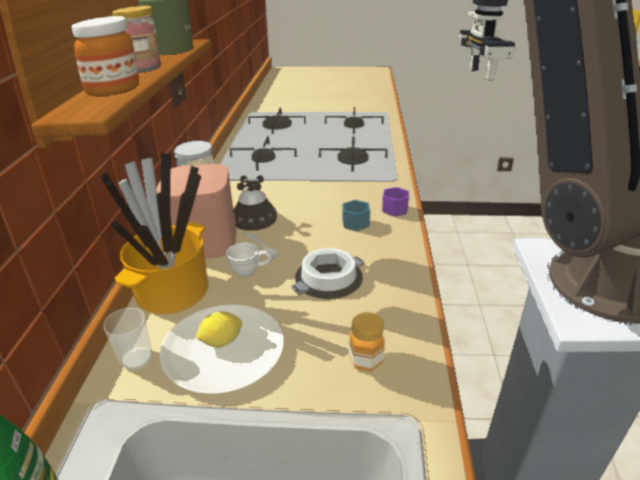

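Scene view: the holder is at (310,288), the blue-green cup at (379,231), the purple look-alike at (433,227), and the jar with its gold cap at (282,378). The coffee cup, spoon and plate are to the left. Candidates for the cup are the blue-green one (379,231) and the purple one (433,227), so I choose (379,231). In the side view the same cup is at (356,215), the holder at (328,272) and the jar at (367,340).

```bash
cat > h.py <<'E'
import numpy as np, cv2
from scipy.spatial.transform import Rotation as R
from scipy.optimize import minimize, least_squares
from cell import robot, optics, order, finder
q2R=lambda q:R.from_quat(np.asarray(q)[[1,2,3,0]]).as_matrix()
def cam(name,s=None):
    m=optics.camera_model(name)
    if 'hand_eye' in m:
        Rt=q2R(s['eef_rot']);H=m['hand_eye'];return m['K'],m['k1'],Rt@H[:3,3]+s['ee_pos'],Rt@H[:3,:3]
    return m['K'],m['k1'],np.array(m['origin']),q2R(m['orientation'])
def proj(c,P):
    K,k,o,Rc=c;p=(np.atleast_2d(P)-o)@Rc;u=p[:,:2]/p[:,2:];u=u*(1+k*(u**2).sum(1,keepdims=True))
    return u@K[:2,:2].T+K[:2,2]
def ray(c,px):
    K,k,o,Rc=c;u=cv2.undistortPoints(np.array([[px]],float),K,np.array([k,0,0,0.]))[0,0]
    return o,Rc@np.array([u[0],u[1],1])
def onz(c,px,z):
    o,d=ray(c,px);return o+d*(z-o[2])/d[2]
def tri(cs,pxs,x0=(550,0,30)):
    r=least_squares(lambda X:np.concatenate([proj(c,X)[0]-p for c,p in zip(cs,pxs)]),x0);return r.x,np.abs(r.fun).max()
def hexa(x,y,yaw,af,z,ch=0):
    a=yaw+np.arange(6)*np.pi/3;r=af/np.sqrt(3)
    return np.c_[x+r*np.cos(a),y+r*np.sin(a),np.full(6,z)]
def tool(s):  # tool yaw: direction of tool x in world
    Rt=q2R(s['eef_rot']);return Rt
def togo(s,target,yawy=None):
    """shift (cm, tool axes) for the TCP to reach target; turn about tool z so that tool y points at world angle yawy (mod pi)"""
    Rt=q2R(s['eef_rot']);d=Rt.T@(np.asarray(target)-s['ee_pos'])/10
    t=None
    if yawy is not None:
        cur=np.arctan2(Rt[1,1],Rt[0,1]);t=-((yawy-cur+np.pi/2)%np.pi-np.pi/2)
    return d.round(2),t
E
python3 - <<'E'
from h import *
a,b=cam('scene'),cam('side')
for n,p,q in(('holder',(309,291),(328,276)),('cup',(378,241),(356,223)),('purple',(432,233),(396,212)),('jar',(285,391),(367,361)),('coffee',(243,262),(248,273)),('spoon',(271,237),(260,242))):
    x,e=tri([a,b],[p,q]);print(n,x.round(0),round(e,1),onz(a,p,0).round(),onz(b,q,0).round())
s=robot.observe();print(togo(s,[450,-280,300]))
E
```

```text
holder [549.  -5.   1.] 0.1 [549.  -6.   0.] [549.  -7.   0.]
cup [ 495. -200.    3.] 0.6 [ 496. -202.    0.] [ 496. -208.    0.]
purple [ 404. -282.   -5.] 2.5 [ 406. -283.    0.] [ 402. -261.    0.]
jar [477. 203.  -9.] 1.6 [476. 205.   0.] [476. 214.   0.]
coffee [712. -26. -13.] 0.8 [701. -13.   0.] [708. -11.   0.]
spoon [ 697. -107.    4.] 2.6 [ 694. -105.    0.] [ 703. -123.    0.]
(array([-37.7 ,  30.25,  -7.34]), None)
```

```bash
python3 - <<'E'
from h import *
s=robot.observe();print(s['time_s'],togo(s,[495,-204,160]))
E
```

```text
1.35 (array([-43.77,  36.67,   6.66]), None)
```

```bash
python3 -m inch '[[[-43.8,36.7,6.6],[0,0,0],1],[[-43.8,36.7,6.6],[0,0,0],1],[[-43.8,36.7,6.6],[0,0,0],1],[[-43.8,36.7,6.6],[0,0,0],1],[[-43.8,36.7,6.6],[0,0,0],1],[[-43.8,36.7,6.6],[0,0,0],1],[[-43.8,36.7,6.6],[0,0,0],1],[[-43.8,36.7,6.6],[0,0,0],1],[[-43.8,36.7,6.6],[0,0,0],1],[[-43.8,36.7,6.6],[0,0,0],1]]'
cat >> h.py <<'E'
def shot(name,fn):
    s=robot.observe();im=optics.read_camera(name)[:,:,::-1].copy();cv2.imwrite(f'pics/{fn}.png',im);return s,im
E
python3 - <<'E'
from h import *
import pickle
s,im=shot('wrist','w1');print(s['ee_pos'])
m=finder.silhouettes('wrist','reducing_cup')
pickle.dump((s,im,m),open('w1.pkl','wb'))
for d in m:print(d['p'],d['bbox'],im[d['pixels']].mean(0))
print(robot.observe()['time_s'])
E
```

```text
time_s: 2.6
ee_pos: [497.0, -200.9, 160.3]
eef_rot: [0.0, -0.113, 0.994, -0.0]
ft_force: [-0.1, -0.3, 0.5]
finger_gap: 87.2
gripper_force: 0.0
[ 497.04240304 -200.90539843  160.27986892]
0.82 [315.4, 227.5, 87.8, 83.8] [64.6055009  64.59666734 55.28046577]
0.78 [256.0, 96.0, 94.6, 98.4] [80.9442623  52.92880562 76.24199844]
2.7
```

View pics/w1.png

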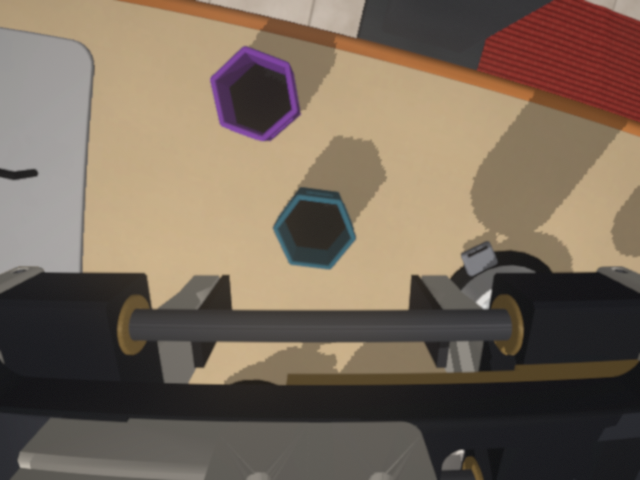

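The blue-green cup is at (315,228), almost under the gripper. The purple one is at (256,96) and the edge of the holder is at (500,270). This is close enough to confirm the choice.

```bash
cat >> h.py <<'E'
def fitprism(c,mask,levels,x0):
    """levels: list of (af,z); fits x,y,yaw of a convex hex prism silhouette to mask by IoU"""
    S=4
    def iou(p):
        P=np.vstack([hexa(p[0],p[1],p[2],af,z) for af,z in levels])
        h=cv2.convexHull(proj(c,P).astype(np.float32))
        m=np.zeros((480*S,640*S),np.uint8);cv2.fillPoly(m,[((h+.5)*S-.5).round().astype(int)],1)
        m=cv2.resize(m.astype(np.float32),(640,480),interpolation=cv2.INTER_AREA)
        k=mask.astype(float);return -np.minimum(m,k).sum()/np.maximum(m,k).sum()
    best=None
    for y in np.arange(0,np.pi/3,np.pi/18):
        b=minimize(iou,[x0[0],x0[1],y],method='Nelder-Mead',options=dict(initial_simplex=[[x0[0],x0[1],y],[x0[0]+8,x0[1],y],[x0[0],x0[1]+8,y],[x0[0],x0[1],y+.12]],xatol=.01,fatol=1e-5))
        if best is None or b.fun<best.fun:best=b
    best.x[2]%=np.pi/3;return best.x,best.fun
E
python3 - <<'E'
from h import *
import pickle
s,im,m=pickle.load(open('w1.pkl','rb'));c=cam('wrist',s)
x,f=fitprism(c,m[0]['pixels'],[(54,0),(60,3),(60,46)],(497,-203));print(x,f)
# own colour mask
b=im.astype(int);k=((b[:,:,0]-b[:,:,2])>-5).astype(np.uint8);k[:150]=0;k[272:]=0;k[:,:230]=0;k[:,400:]=0
k2=cv2.morphologyEx(k,cv2.MORPH_CLOSE,np.ones((3,3)));print(k.sum(),m[0]['pixels'].sum())
cv2.imwrite('pics/z1.png',cv2.resize(np.hstack([im[170:290,250:400],np.dstack([m[0]['pixels'].astype(np.uint8)*255]*3)[170:290,250:400]]),None,fx=2.6,fy=2.6))
print('rim px',proj(c,hexa(*x,60,46)).round(0).tolist())
for i in range(3):
    a=x[2]+np.pi/6+i*np.pi/3;print(np.degrees(a),togo(s,[x[0],x[1],20],a),togo(s,[x[0],x[1],80],a)[0])
print(s['joint_pos'])
E
```

```text
[ 499.33687539 -204.85660029    0.62929936] -0.9716580412069133
2826 4981
rim px [[330.0, 270.0], [357.0, 238.0], [340.0, 198.0], [296.0, 193.0], [271.0, 228.0], [289.0, 265.0]]
66.05619756317404 (array([-0.13, -0.44, 14.03]), np.float64(0.6444158760057277)) [-0.13 -0.44  8.03]
126.05619756317405 (array([-0.13, -0.44, 14.03]), np.float64(-0.40278167519087016)) [-0.13 -0.44  8.03]
186.05619756317404 (array([-0.13, -0.44, 14.03]), np.float64(-1.4499792263874678)) [-0.13 -0.44  8.03]
[-1.82590744e-02  1.86009138e-01 -3.87907102e-01 -9.83111997e-06
 -9.96755133e-01 -1.32601422e+00]
```

View pics/z1.png

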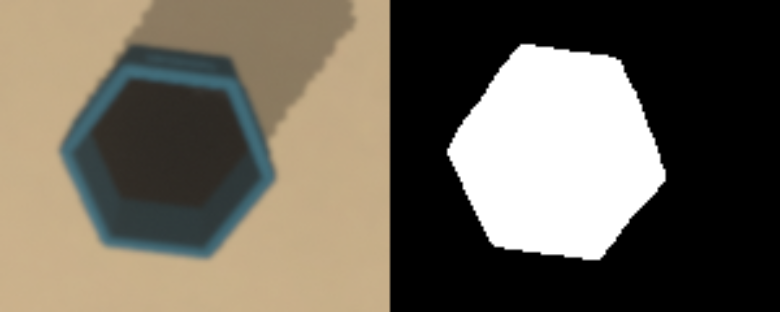

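```bash
python3 -m inch '[[[-0.1,-0.4,4],[0,0,-0.2],1],[[-0.1,-0.4,6],[0,0,-0.4],1],[[-0.1,-0.4,9],[0,0,-0.4],1],[[-0.1,-0.4,13],[0,0,-0.4],1],[[-0.1,-0.4,13],[0,0,-0.4],1],[[-0.1,-0.4,13],[0,0,-0.4],0],[[-0.1,-0.4,13],[0,0,-0.4],0],[[-0.1,-0.4,13],[0,0,-0.4],0],[[-0.1,-0.4,13],[0,0,-0.4],0]]'
```

```text
time_s: 3.82
ee_pos: [497.6, -207.3, 31.6]
eef_rot: [0.001, -0.307, 0.952, -0.0]
ft_force: [-2.1, 0.6, 7.2]
finger_gap: 59.7
gripper_force: 30.0
```

```bash
python3 - <<'E'
from h import *
s=robot.observe();print(togo(s,[600,30,180]),s['ft_force'])
E
```

```text
(array([-22.18,  13.28, -14.83]), None) [-2.08202585  0.57795712  7.18103824]
```

```bash
python3 -m inch '[[[0,0,-5],[0,0,0],0],[[0,0,-10],[0,0,0],0],[[-22.2,13.3,-14.8],[0,0,0],0],[[-22.2,13.3,-14.8],[0,0,0],0],[[-22.2,13.3,-14.8],[0,0,0],0],[[-22.2,13.3,-14.8],[0,0,0],0],[[-22.2,13.3,-14.8],[0,0,0],0],[[-22.2,13.3,-14.8],[0,0,0],0],[[-22.2,13.3,-14.8],[0,0,0],0]]'
python3 - <<'E'
from h import *
import pickle
s,im=shot('wrist','w2')
m=finder.silhouettes('wrist','jar_holder');p=finder.pinpoint('wrist','jar_holder')
_,sc=shot('scene','s2');ms=finder.silhouettes('scene','reducing_cup');_,sd=shot('side','d2');md=finder.silhouettes('side','reducing_cup')
pickle.dump((s,im,m,p,sc,ms,sd,md),open('w2.pkl','wb'))
for d in m:print(d['p'],d['bbox'])
for d in p:print(d['p'],d['pixel'])
for M in(ms,md):print([(d['p'],d['bbox']) for d in M])
E
```

```text
time_s: 4.95
ee_pos: [599.0, 29.3, 178.1]
eef_rot: [-0.001, -0.306, 0.952, 0.0]
ft_force: [-0.1, 0.5, -0.7]
finger_gap: 59.6
gripper_force: 30.0
0.73 [323.7, 146.2, 140.0, 167.4]
0.76 [154.6, 323.8]
[(0.73, [433.7, 227.3, 32.8, 39.2]), (0.72, [273.2, 228.8, 41.6, 28.3])]
[(0.83, [294.4, 210.3, 41.1, 43.3]), (0.56, [394.0, 202.3, 26.6, 27.2])]
```

View pics/w2.png

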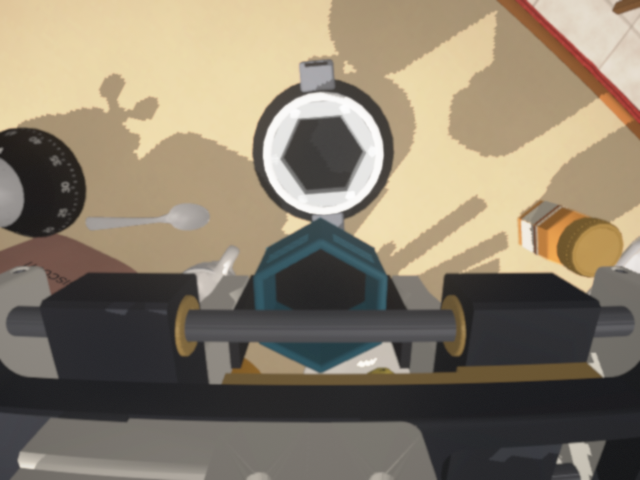

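The holder's hex pocket is centred near (322,154) with its tabs at (317,72) and (328,218). The blue-green cup is held squarely at (321,295). The spoon (150,215), coffee cup and jar (570,240) are untouched. Next I'll measure the pocket and the cup in the same picture.

```bash
cat > fit2.py <<'E'
from h import *
import pickle
s,im,m,p,sc,ms,sd,md=pickle.load(open('w2.pkl','rb'));c=cam('wrist',s)
g=cv2.cvtColor(im,cv2.COLOR_BGR2GRAY).astype(int)
print('row154',g[154,250:400:5],'col322',g[80:225:5,322])
for th in(110,130,150):
    br=(g>th).astype(np.uint8)
    hole=np.zeros_like(br);n,l,st,ce=cv2.connectedComponentsWithStats(1-br,connectivity=4)
    hole=(l==l[154,322]);print(th,st[l[154,322]],end=' ')
    hole=cv2.morphologyEx(hole.astype(np.uint8),cv2.MORPH_OPEN,np.ones((5,5)))
    x,f=fitprism(c,hole,[(62.6,36)],(549,-6));print('pocket',x,f)
# outer circle of shell, 107 at z=36
br=((g>150)|(np.hypot(np.arange(480)[:,None]-154,np.arange(640)-322)<40)).astype(np.uint8)
br[np.hypot(np.arange(480)[:,None]-154,np.arange(640)-322)>75]=0
br=cv2.morphologyEx(br,cv2.MORPH_OPEN,np.ones((9,9)));n,l,st,ce=cv2.connectedComponentsWithStats(br)
b=(l==l[154,322])
def circ(q):
    t=np.linspace(0,2*np.pi,200);P=np.c_[q[0]+q[2]*np.cos(t),q[1]+q[2]*np.sin(t),0*t+36]
    mm=np.zeros((1920,2560),np.uint8);cv2.fillPoly(mm,[((proj(c,P)+.5)*4-.5).round().astype(int)],1)
    mm=cv2.resize(mm.astype(np.float32),(640,480),interpolation=cv2.INTER_AREA);return -np.minimum(mm,b).sum()/np.maximum(mm,b).sum()
r=minimize(circ,[549,-6,53],method='Nelder-Mead');print('shell',r.x,r.fun)
# tool-frame cup: camera in tool coords
M=optics.camera_model('wrist');H=M['hand_eye'];ct=(M['K'],M['k1'],H[:3,3],H[:3,:3])
B=im.astype(int);bl=((B[:,:,0]-B[:,:,2]>8)).astype(np.uint8);bl[:,:200]=0;bl[:,440:]=0;bl[:205]=0
bl=cv2.morphologyEx(bl,cv2.MORPH_OPEN,np.ones((3,3)))
for r0 in range(216,312,6):
    w=np.flatnonzero(bl[r0]);print(r0,(w.min(),w.max()) if len(w) else None,end='; ')
print('\nmodel rim',proj(ct,hexa(0,0,0,60,-14.4)).round(1).tolist(),'\nfoot',proj(ct,hexa(0,0,0,60,28.6)).round(1).tolist(),proj(ct,hexa(0,0,0,54,31.6)).round(1).tolist())
E
python3 fit2.py
python3 -c "
import cv2;im=cv2.imread('pics/w2.png')[205:385,230:420];cv2.imwrite('pics/z2.png',cv2.resize(im,None,fx=3,fy=3,interpolation=cv2.INTER_CUBIC))"
```

```text
row154 [218  72  73 250 243 236 223  85  63  62  61  60  59  59  63  67  67  68
  67  67  68  70  89 195 248 248 250  68  63 157] col322 [169 126  91 249 227 231 232 220  71  69  68  68  68  66  67  66  60  59
  59  60  60  60 109 228 228 228 250 166  74]
110 [ 283  117   79   75 4315] pocket [ 5.51602105e+02 -2.81949418e+00  1.68631397e-01] -0.8701889079705021
130 [ 282  116   81   77 4537] pocket [ 5.51056158e+02 -2.16344413e+00  1.65037714e-01] -0.9145922746781115
150 [ 281  116   83   78 4686] pocket [ 5.50710986e+02 -2.32376458e+00  2.05334307e-01] -0.9451233367839018
shell [550.28946408  -2.31276605  50.42341494] -0.9751535654067993
216 None; 222 (np.int64(312), np.int64(331)); 228 (np.int64(304), np.int64(341)); 234 (np.int64(293), np.int64(348)); 240 (np.int64(282), np.int64(358)); 246 (np.int64(271), np.int64(368)); 252 (np.int64(266), np.int64(373)); 258 (np.int64(264), np.int64(377)); 264 (np.int64(261), np.int64(379)); 270 (np.int64(258), np.int64(382)); 276 (np.int64(253), np.int64(387)); 282 (np.int64(253), np.int64(387)); 288 (np.int64(253), np.int64(387)); 294 (np.int64(254), np.int64(387)); 300 (np.int64(254), np.int64(386)); 306 (np.int64(254), np.int64(386)); 
model rim [[319.9, 230.0], [388.5, 268.3], [384.3, 337.8], [319.9, 369.5], [255.5, 337.9], [251.2, 268.4]] 
foot [[319.8, 209.7], [373.9, 240.4], [371.4, 297.5], [319.8, 324.1], [268.2, 297.6], [265.6, 240.5]] [[319.8, 214.8], [367.7, 241.9], [365.7, 292.6], [319.8, 316.5], [273.9, 292.7], [271.8, 241.9]]
```

View pics/z2.png

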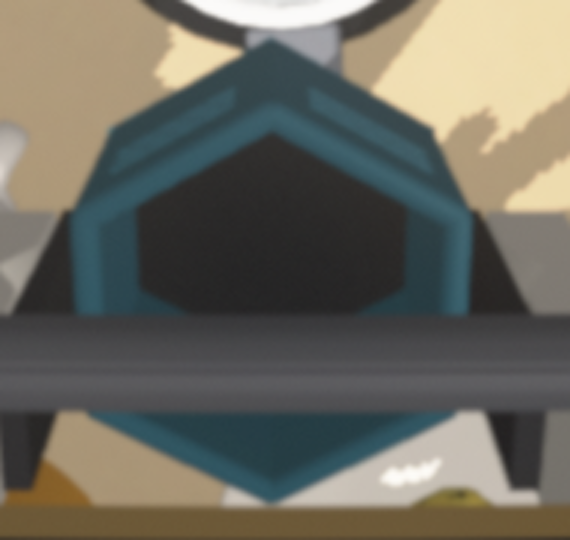

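```bash
python3 - <<'E'
from h import *
import pickle
s,im,m,p,sc,ms,sd,md=pickle.load(open('w2.pkl','rb'));c=cam('wrist',s)
g=cv2.cvtColor(im,cv2.COLOR_BGR2GRAY)
for th in(170,190,205):
    n,l=cv2.connectedComponents((g<=th).astype(np.uint8),connectivity=4)
    hole=cv2.morphologyEx((l==l[154,322]).astype(np.uint8),cv2.MORPH_OPEN,np.ones((7,7)))
    for af in(61,62.6,64):
        x,f=fitprism(c,hole,[(af,36)],(550,-3));print(th,hole.sum(),af,x.round(3),round(f,4))
# far tab
b=im[55:92,290:345];gg=cv2.cvtColor(b,cv2.COLOR_BGR2GRAY);hsv=cv2.cvtColor(b,cv2.COLOR_BGR2HSV)
k=((hsv[:,:,1]<50)&(gg>70)).astype(np.uint8);k[35:]=0
n,l,st,ce=cv2.connectedComponentsWithStats(k);i=1+st[1:,4].argmax();print(st[i],ce[i]+[290,55])
px=ce[i]+[290,55]
for z in(8,12,16,20,24):
    t=onz(c,px,z);print(z,t.round(1),np.hypot(*(t[:2]-[550.6,-2.3])).round(1),np.arctan2(t[1]+2.3,t[0]-550.6))
Rt=q2R(s['eef_rot']);print('toolx',np.arctan2(Rt[1,0],Rt[0,0]))
E
```

```text
170 4829 61 [ 5.50674e+02 -2.38300e+00  1.84000e-01] -0.9759
170 4829 62.6 [ 5.50454e+02 -2.35800e+00  1.76000e-01] -0.9725
170 4829 64 [ 5.5055e+02 -2.3210e+00  1.8100e-01] -0.9329
190 4941 61 [ 5.50352e+02 -2.86700e+00  1.90000e-01] -0.9577
190 4941 62.6 [ 5.50517e+02 -2.53700e+00  1.81000e-01] -0.9825
190 4941 64 [ 5.50655e+02 -2.40300e+00  2.02000e-01] -0.9537
205 5058 61 [ 5.50233e+02 -2.85100e+00  1.65000e-01] -0.9391
205 5058 62.6 [ 5.50535e+02 -2.40500e+00  1.83000e-01] -0.9805
205 5058 64 [ 5.50482e+02 -2.37400e+00  1.80000e-01] -0.9748
[   7    4   39   31 1036] [316.70945946  75.06563707]
8 [498.4 -45.7   8. ] 67.9 -2.4478730027551445
12 [498.9 -45.3  12. ] 67.3 -2.4475677536914806
16 [499.4 -44.9  16. ] 66.7 -2.4472565758897438
20 [499.9 -44.5  20. ] 66.0 -2.4469392949906488
24 [500.4 -44.2  24. ] 65.4 -2.446615729732716
toolx -2.519484702523068
```

```bash
python3 - <<'E'
from h import *
s=robot.observe();print(s['time_s'],togo(s,[547.7,-3.3,76]),s['joint_pos'])
E
```

```text
5.3 (array([ 6.15,  0.35, 10.26]), None) [ 3.74585456e-01  2.72189692e-01 -2.26154988e-01 -4.28674770e-05
 -1.07236635e+00 -1.32334812e+00]
```

```bash
python3 -m inch '[[[3,0.2,0],[0,0,0.15],0],[[6.15,0.35,0],[0,0,0.3],0],[[6.15,0.35,4],[0,0,0.444],0],[[6.15,0.35,8],[0,0,0.444],0],[[6.15,0.35,10.2],[0,0,0.444],0],[[6.15,0.35,10.2],[0,0,0.444],0],[[6.15,0.35,10.2],[0,0,0.444],0]]'
python3 - <<'E'
from h import *
import pickle
s,a=shot('scene','s3');_,b=shot('side','d3');pickle.dump(s,open('p3.pkl','wb'));print(s['ee_pos'])
Rt=q2R(s['eef_rot']);th=np.arctan2(Rt[1,0],Rt[0,0]);C=s['ee_pos']+Rt@[-2.9,.35,31.6];print(th%(np.pi/3),C)
out=[]
for n,im in(('scene',a),('side',b)):
    c=cam(n);S=6;x,y=proj(c,[550,-3,45])[0].astype(int);x0,y0=x-33,y-45
    cr=cv2.resize(im[y0:y0+90,x0:x0+66],None,fx=S,fy=S,interpolation=cv2.INTER_CUBIC)
    def dr(P,col):
        q=((proj(c,P)-[x0,y0]+.5)*S).round().astype(int);cv2.polylines(cr,[q],True,col,1)
    t=np.linspace(0,6.28,80)
    dr(hexa(550.5,-2.4,.178,62.6,36),(0,0,255));dr(np.c_[550.5+53.5*np.cos(t),-2.4+53.5*np.sin(t),0*t+36],(0,0,255))
    dr(hexa(C[0],C[1],th,60,C[2]+46),(0,255,0));dr(hexa(C[0],C[1],th,60,C[2]+3),(0,255,0))
    out.append(cr)
cv2.imwrite('pics/z3.png',np.hstack(out))
E
```

```text
time_s: 6.18
ee_pos: [548.6, -2.7, 77.6]
eef_rot: [0.001, -0.089, 0.996, -0.0]
ft_force: [-0.0, -1.0, -0.8]
finger_gap: 60.0
gripper_force: 30.0
[548.57619186  -2.71174317  77.55609355]
0.17904716129579223 [551.40696557  -1.84879025  45.95966127]
```

View pics/z3.png

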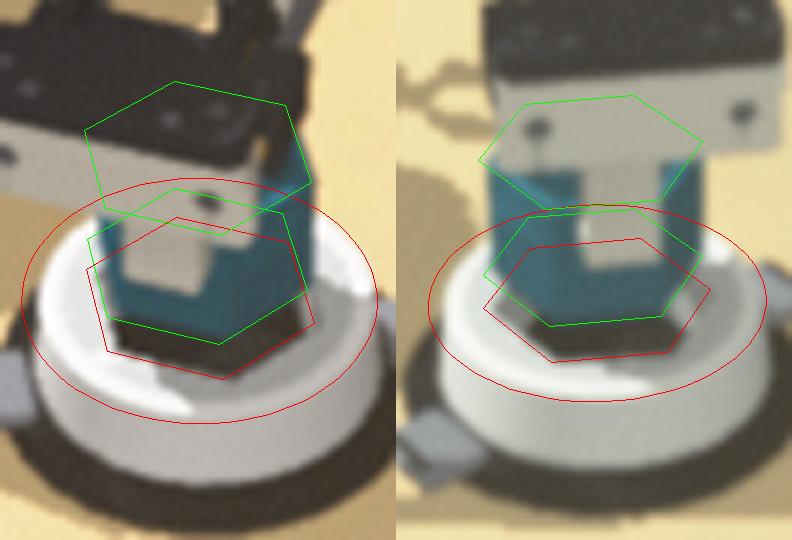

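The cup hovers over the pocket. Both overlays are offset from the real objects by the same ~9 crop px, so cup and holder agree relative to each other. Descending with a 1 mm correction.

```bash
python3 -m inch '[[[0.1,-0.04,0],[0,0,0],0],[[0.1,-0.04,0.7],[0,0,0],0],[[0.1,-0.04,1.2],[0,0,0],0],[[0.1,-0.04,1.6],[0,0,0],0],[[0.1,-0.04,2],[0,0,0],0],[[0.1,-0.04,2],[0,0,0],0]]'
```

```text
time_s: 7.02
ee_pos: [546.6, -3.4, 56.1]
eef_rot: [-0.0, -0.089, 0.996, -0.0]
ft_force: [-0.1, -0.4, -1.1]
finger_gap: 59.9
gripper_force: 30.0
```

```bash
python3 -m inch '[[[0,0,0.5],[0,0,0],0],[[0,0,0.9],[0,0,0],0],[[0,0,1.2],[0,0,0],0],[[0,0,1.4],[0,0,0],0],[[0,0,1.5],[0,0,0],0],[[0,0,1.5],[0,0,0],0]]'
```

```text
time_s: 7.78
ee_pos: [546.9, -3.3, 41.7]
eef_rot: [0.0, -0.089, 0.996, -0.0]
ft_force: [-0.6, 0.2, -0.1]
finger_gap: 59.6
gripper_force: 30.0
```

```bash
python3 -m inch '[[[0,0,0.15],[0,0,0],0],[[0,0,0.15],[0,0,0],0],[[0,0,0.15],[0,0,0],1],[[0,0,0.1],[0,0,0],1],[[0,0,0],[0,0,0],1],[[0,0,-3],[0,0,0],1],[[0,0,-8],[0,0,0],1],[[2.5,0,-13],[0,0,0],1],[[2.5,0,-13],[0,0,0],1]]'
python3 - <<'E'
from h import *
import pickle
s,im=shot('wrist','w4');m=finder.silhouettes('wrist','reducing_cup');mh=finder.silhouettes('wrist','jar_holder')
pickle.dump((s,im,m,mh),open('w4.pkl','wb'));c=cam('wrist',s)
for d in m+mh:print(d['p'],d['bbox'])
for top in(56,60,66):print(top,fitprism(c,m[0]['pixels'],[(59,36),(59,top-1)],(550,-3)))
print(proj(c,hexa(550.5,-2.4,.178,59,56)).round())
E
```

```text
time_s: 8.9
ee_pos: [523.5, -7.5, 175.8]
eef_rot: [0.004, -0.089, 0.996, 0.001]
ft_force: [0.3, 0.3, -1.1]
finger_gap: 87.6
gripper_force: 0.0
0.97 [44.3, 39.3, 88.6, 78.0]
0.65 [436.6, 411.2, 57.7, 114.2]
0.64 [321.1, 253.5, 69.3, 79.8]
0.7 [320.6, 237.8, 131.1, 141.9]
56 (array([550.,  -3.,   0.]), np.float64(-0.0))
60 (array([550.,  -3.,   0.]), np.float64(-0.0))
66 (array([550.,  -3.,   0.]), np.float64(-0.0))
[[320. 297.]
 [354. 279.]
 [355. 241.]
 [320. 220.]
 [284. 240.]
 [285. 279.]]
```

View pics/w4.png

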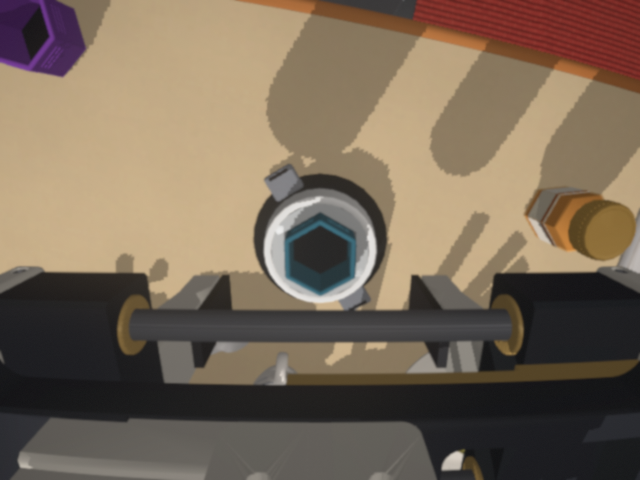

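The cup sits squarely in the pocket at (320,254). The jar is at (575,225), unchanged.

```bash
python3 - <<'E'
from h import *
import pickle
s,im,m,mh=pickle.load(open('w4.pkl','rb'));c=cam('wrist',s)
mk=m[2]['pixels']
for top,af in((56,60),(55,58),(60,60)):print(top,fitprism(c,mk,[(af,36),(af,top)],(550,-3)))
s=robot.observe();print(s['time_s'],togo(s,[478,207,215]))
E
```

```text
56 (array([ 5.48650638e+02, -2.51803390e+00,  1.79617191e-01]), np.float64(-0.9580183128879992))
55 (array([ 5.48613306e+02, -2.87474546e+00,  1.73442494e-01]), np.float64(-0.9563247958841293))
60 (array([ 5.47993475e+02, -2.60493634e+00,  2.32041637e-01]), np.float64(-0.9305183345316688))
9.05 (array([ 0.51, 21.92, -4.38]), None)
```

```bash
python3 -m inch '[[[0.5,21.9,-4.2],[0,0,0],1],[[0.5,21.9,-4.2],[0,0,0],1],[[0.5,21.9,-4.2],[0,0,0],1],[[0.5,21.9,-4.2],[0,0,0],1],[[0.5,21.9,-4.2],[0,0,0],1],[[0.5,21.9,-4.2],[0,0,0],1]]'
python3 - <<'E'
from h import *
import pickle
s,im=shot('wrist','w5');m=finder.silhouettes('wrist','honey_jar');mc=finder.silhouettes('wrist','jar_cap');p=finder.pinpoint('wrist','jar_mouth')
pickle.dump((s,im,m,mc,p),open('w5.pkl','wb'));print(s['ee_pos'])
for d in m+mc:print(d['p'],d['bbox'])
for d in p:print(d['p'],d['pixel'])
E
```

```text
time_s: 9.8
ee_pos: [478.0, 206.5, 212.1]
eef_rot: [-0.001, -0.089, 0.996, -0.001]
ft_force: [0.7, -0.1, -0.6]
finger_gap: 87.7
gripper_force: 0.0
[478.02239132 206.46759062 212.10310666]
0.56 [328.9, 207.6, 59.1, 38.9]
0.59 [327.5, 229.2, 54.4, 57.7]
```

View pics/w5.png

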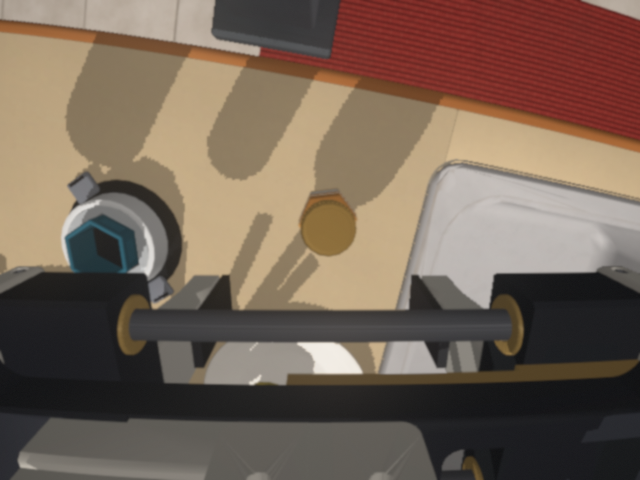

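Cap at (328,228), with a sliver of jar body above it at (325,196). Cup and holder are at (105,240). The cap hides the jar's turn, so I'll get that from the earlier oblique views.

```bash
cat > fit5.py <<'E'
from h import *
import pickle
s5,im5,m,mc,p=pickle.load(open('w5.pkl','rb'));c5=cam('wrist',s5)
mk=mc[0]['pixels']
t=np.linspace(0,2*np.pi,90)
def circ(q):
    # cap cylinder hull 66..84
    P=np.vstack([np.c_[q[0]+23.5*np.cos(t),q[1]+23.5*np.sin(t),0*t+z] for z in(66,84)])
    h=cv2.convexHull(proj(c5,P).astype(np.float32));mm=np.zeros((1920,2560),np.uint8);cv2.fillPoly(mm,[((h+.5)*4-.5).round().astype(int)],1)
    mm=cv2.resize(mm.astype(np.float32),(640,480),interpolation=cv2.INTER_AREA);return -np.minimum(mm,mk).sum()/np.maximum(mm,mk).sum()
r=minimize(circ,[478,207],method='Nelder-Mead',options=dict(initial_simplex=[[478,207],[486,207],[478,215]]));print('jar',r.x,r.fun)
J=r.x
views=[(c5,im5)]
s4,im4,*_=pickle.load(open('w4.pkl','rb'));views.append((cam('wrist',s4),im4))
s2,im2,*_=pickle.load(open('w2.pkl','rb'));views.append((cam('wrist',s2),im2))
tiles=[]
for c,im in views:
    x,y=proj(c,[J[0],J[1],42])[0];x0,y0=int(x)-50,int(y)-50
    if x0>540:x0=540
    tiles.append(cv2.resize(im[y0:y0+100,x0:x0+100],(395,395),interpolation=cv2.INTER_CUBIC));print(x0,y0)
side=cv2.imread('pics/d3.png');c=cam('side');x,y=proj(c,[J[0],J[1],42])[0].astype(int);tl=cv2.resize(side[y-40:y+40,x-40:x+40],(395,395),interpolation=cv2.INTER_CUBIC);print('side',x-40,y-40)
A=np.vstack([np.hstack(tiles[:2]),np.hstack([tiles[2],tl])]);cv2.imwrite('pics/z5.png',cv2.resize(A,(600,600)))
E
python3 fit5.py
```

```text
jar [479.04620204 213.30550567] -0.9687560796737671
276 168
523 169
512 185
side 325 301
```

View pics/z5.png

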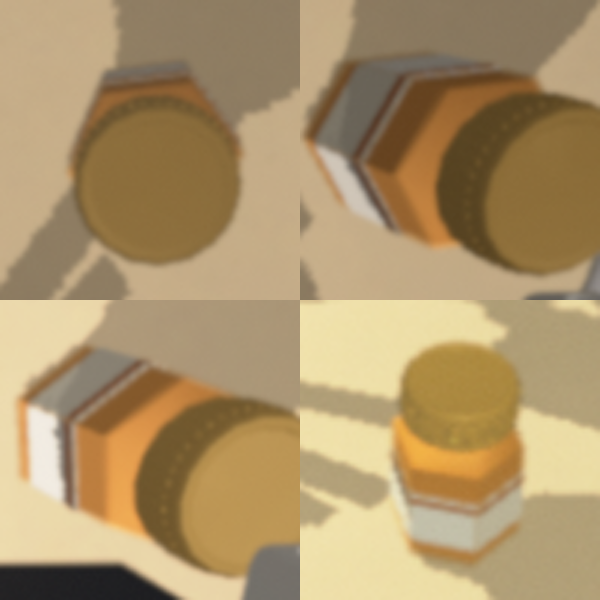

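```bash
cat > fityaw.py <<'E'
exec(open('fit5.py').read().split("tiles=[]")[0])
views=views[1:]+[(cam('side'),cv2.imread('pics/side0.png')),(cam('scene'),cv2.imread('pics/scene0.png'))]
views=[(c,[cv2.GaussianBlur(im.astype(np.float32),(0,0),.8)]) for c,im in views]
def samp(im,q):return cv2.remap(im,q[:,0].astype(np.float32).reshape(1,-1),q[:,1].astype(np.float32).reshape(1,-1),cv2.INTER_LINEAR)[0]
def score(c,im,x,y,yaw):
    o=c[2];tot=0;n=0
    for k in range(6):
        a=yaw+k*np.pi/3;V=np.array([x+27.2*np.cos(a),y+27.2*np.sin(a)])
        vis=0
        for f in(a-np.pi/6,a+np.pi/6):
            nn=np.array([np.cos(f),np.sin(f)]);vis+=(o[:2]-V)@nn>0
        if not vis:continue
        z=np.linspace(6,52 if vis==2 else 40,25);P=np.c_[np.tile(V,(25,1)),z];q=proj(c,P)
        d=q[-1]-q[0];nrm=np.array([-d[1],d[0]])/np.hypot(*d)
        g=samp(im,q+1.2*nrm)-samp(im,q-1.2*nrm)
        tot+=np.linalg.norm(g,axis=1).mean();n+=1
    return tot/n
Y=np.linspace(0,np.pi/3,61)[:-1];T=0
for i,(c,(im,)) in enumerate(views):
    S=[]
    for yw in Y:
        # allow view-specific calibration shift of a few mm
        S.append(max(score(c,im,J[0]+dx,J[1]+dy,yw) for dx in np.arange(-6,6.1,1.5) for dy in np.arange(-8,6.1,1.5)))
    S=np.array(S);S/=S.max();T=T+S;o=S.argsort()[::-1][:6];print(i,[(round(Y[j],3),round(S[j],3)) for j in o])
o=T.argsort()[::-1][:8];print('all',[(round(Y[j],3),round(T[j]/4,3)) for j in o])
E
python3 fityaw.py
```

```text
jar [479.04620204 213.30550567] -0.9687560796737671
0 [(np.float64(0.838), np.float32(1.0)), (np.float64(0.855), np.float32(0.998)), (np.float64(0.82), np.float32(0.983)), (np.float64(0.873), np.float32(0.975)), (np.float64(0.803), np.float32(0.974)), (np.float64(0.89), np.float32(0.961))]
1 [(np.float64(0.838), np.float32(1.0)), (np.float64(0.82), np.float32(0.99)), (np.float64(0.803), np.float32(0.986)), (np.float64(0.855), np.float32(0.98)), (np.float64(0.785), np.float32(0.978)), (np.float64(0.768), np.float32(0.974))]
2 [(np.float64(0.436), np.float32(1.0)), (np.float64(0.419), np.float32(0.997)), (np.float64(0.401), np.float32(0.986)), (np.float64(0.384), np.float32(0.971)), (np.float64(0.367), np.float32(0.951)), (np.float64(0.349), np.float32(0.929))]
3 [(np.float64(0.768), np.float32(1.0)), (np.float64(0.611), np.float32(1.0)), (np.float64(0.593), np.float32(0.999)), (np.float64(0.628), np.float32(0.999)), (np.float64(0.75), np.float32(0.998)), (np.float64(0.576), np.float32(0.998))]
all [(np.float64(0.803), np.float32(0.954)), (np.float64(0.785), np.float32(0.954)), (np.float64(0.838), np.float32(0.952)), (np.float64(0.82), np.float32(0.951)), (np.float64(0.768), np.float32(0.949)), (np.float64(0.855), np.float32(0.94)), (np.float64(0.75), np.float32(0.931)), (np.float64(0.873), np.float32(0.924))]
```

```bash
python3 - <<'E'
from h import *
s=robot.observe();print(s['time_s'],togo(s,[479,213,67]),s['joint_pos'].round(3))
E
```

```text
10.0 (array([-0.19,  0.71, 14.6 ]), None) [ 0.783  0.115 -0.344 -0.    -1.113 -2.177]
```

```bash
python3 -m inch '[[[-0.2,0.7,5],[0,0,0],1],[[-0.2,0.7,9],[0,0,0],1],[[-0.2,0.7,13],[0,0,0],1],[[-0.2,0.7,14.6],[0,0,0],1],[[-0.2,0.7,14.6],[0,0,0],1],[[-0.2,0.7,14.6],[0,0,0],0],[[-0.2,0.7,14.6],[0,0,0],0],[[-0.2,0.7,14.6],[0,0,0],0],[[-0.2,0.7,14.6],[0,0,0],0],[[-0.2,0.7,14.6],[0,0,0],0]]'
```

```text
time_s: 11.25
ee_pos: [479.2, 214.0, 67.8]
eef_rot: [0.0, -0.089, 0.996, -0.0]
ft_force: [-0.2, -0.0, 1.4]
finger_gap: 47.5
gripper_force: 30.0
```

```bash
python3 -m inch '[[[0,0,-5],[0,0,0],0],[[0,0,-10],[0,0,0],0],[[-1,-6,-10],[0,0,-0.1],0],[[-2,-12,-10],[0,0,-0.2],0],[[-3,-18,-10],[0,0,-0.3],0],[[-3.1,-22.6,-9],[0,0,-0.39],0],[[-3.1,-22.6,-8],[0,0,-0.39],0],[[-3.1,-22.6,-8],[0,0,-0.39],0],[[-3.1,-22.6,-8],[0,0,-0.39],0]]'
cat > hov.py <<'E'
from h import *
import pickle
s,w=shot('wrist','w6');_,a=shot('scene','s6');_,b=shot('side','d6');pickle.dump((s,w,a,b),open('p6.pkl','wb'))
Rt=q2R(s['eef_rot']);th=np.arctan2(Rt[1,0],Rt[0,0]);print(s['ee_pos'],th)
J=s['ee_pos']+Rt@[0,0,67.8];jy=(.835+ th+2.963);print('jar',J,jy%(np.pi/3),'cup .178')
out=[]
for n,im,c,W in(('wrist',w,cam('wrist',s),(170,195,300,200)),('scene',a,cam('scene'),None),('side',b,cam('side'),None)):
    if W is None:x,y=proj(c,[550,-3,85])[0].astype(int);W=(x-36,y-54,72,108)
    S=420/W[3] if n!='wrist' else 1.3
    S=5.5 if n!='wrist' else 2.6
    x0,y0,ww,hh=W
    cr=cv2.resize(im[y0:y0+hh,x0:x0+ww],None,fx=S,fy=S,interpolation=cv2.INTER_CUBIC)
    out.append(cr)
h=max(o.shape[0] for o in out)
out=[cv2.copyMakeBorder(o,0,h-o.shape[0],0,4,cv2.BORDER_CONSTANT) for o in out]
A=np.hstack(out);print(A.shape);f=min(1,800/A.shape[1]);cv2.imwrite('pics/z6.png',A)
cv2.imwrite('pics/z6w.png',out[0]);
E
python3 hov.py
```

```text
time_s: 12.38
ee_pos: [549.8, -1.9, 147.7]
eef_rot: [0.0, -0.281, 0.96, 0.0]
ft_force: [-0.6, -0.0, -1.9]
finger_gap: 47.3
gripper_force: 30.0
[549.83952478  -1.8933022  147.69971452] -2.5719829931517153
jar [549.84126708  -1.8909865   79.89971458] 0.1788194556516871 cup .178
(594, 1584, 3)
```

I've used my ten picture views, so from here I check numerically.

```bash
cat > fit6.py <<'E'
from h import *
import pickle
src=open('fityaw.py').read();exec(src[src.index('def samp'):src.index('Y=np')].replace('np.linspace(6,52 if vis==2 else 40,25)','Z0+np.linspace(6,52 if vis==2 else 40,25)'))
s,w,a,b=pickle.load(open('p6.pkl','rb'));Z0=80
bl=lambda im:cv2.GaussianBlur(im.astype(np.float32),(0,0),.8)
Y=np.linspace(0,np.pi/3,61)[:-1]
for n,c,im in(('wrist',cam('wrist',s),w),('scene',cam('scene'),a),('side',cam('side'),b)):
    im=bl(im);L=sorted([(score(c,im,549.8+dx,-1.9+dy,y),round(y,3),dx,dy) for y in Y for dx in np.arange(-6,6.1,1.5) for dy in np.arange(-6,6.1,1.5)],reverse=True);print(n,[(round(float(l[0]),1),)+tuple(map(float,l[1:])) for l in L[:7]])
for n in('scene','side'):
    c=cam(n);t=np.linspace(0,6.28,60)
    for q,P in(('honey_jar',np.vstack([hexa(549.8,-1.9,.178,48,84),hexa(549.8,-1.9,.178,48,135)])),('reducing_cup',np.vstack([hexa(549.7,-2.5,.178,60,37),hexa(549.7,-2.5,.178,60,56)]))):
        p=proj(c,P);print(n,q,'model cols',p[:,0].min().round(1),p[:,0].max().round(1),'rows',p[:,1].min().round(1),p[:,1].max().round(1),end=' | ')
        shot(n,'t')
        for d in finder.silhouettes(n,q):
            x,y,ww,hh=d['bbox'];print(round(d['p'],2),'cols',x-ww/2,x+ww/2,'rows',y-hh/2,y+hh/2,end='; ')
        print()
E
python3 fit6.py
```

```text
wrist [(56.8, 0.087, 0.0, 1.5), (56.7, 0.105, 0.0, 1.5), (56.0, 0.07, 0.0, 1.5), (55.2, 0.122, 0.0, 1.5), (54.9, 0.192, 0.0, 0.0), (54.9, 0.175, 0.0, 0.0), (54.3, 0.209, 0.0, 0.0)]
scene [(66.0, 0.977, -3.0, -4.5), (65.5, 0.977, -6.0, 1.5), (65.5, 0.977, -4.5, -1.5), (65.2, 0.96, -3.0, -4.5), (65.1, 0.977, -1.5, -6.0), (64.6, 0.96, -6.0, 1.5), (64.5, 0.977, -3.0, -6.0)]
side [(47.7, 0.541, -4.5, -6.0), (47.1, 0.524, -4.5, -6.0), (47.1, 0.541, -4.5, -4.5), (46.7, 0.506, -4.5, -6.0), (46.5, 0.541, -4.5, -3.0), (46.4, 0.524, -4.5, -4.5), (45.8, 0.524, -4.5, -3.0)]
scene honey_jar model cols 292.8 323.9 rows 225.6 268.7 | 0.59 cols 297.0 328.20000000000005 rows 235.6 267.4; 
scene reducing_cup model cols 289.9 326.7 rows 257.1 290.8 | 0.94 cols 418.54999999999995 449.25 rows 206.5 248.5; 0.81 cols 295.0 330.4 rows 263.34999999999997 294.45; 
side honey_jar model cols 311.0 341.7 rows 210.3 249.0 | 
side reducing_cup model cols 308.9 345.4 rows 244.1 271.9 | 0.96 cols 383.65 409.15 rows 189.2 217.8; 0.84 cols 309.2 346.2 rows 248.70000000000002 276.90000000000003;
```

```bash
python3 - <<'E'
src=open('fit6.py').read();exec(src[:src.index("for n,c,im in")])
c=cam('wrist',s);im=bl(w);Rt=q2R(s['eef_rot'])
for ty in(0,.35,.7,1.1,1.5):
    L=sorted([(float(score(c,im,*(s['ee_pos']+Rt@[tx,ty,0])[:2],y)),round(float(y),3),float(tx)) for y in np.arange(0,.35,.01) for tx in np.arange(-3,3.1,.5)],reverse=True)
    print(ty,[(round(l[0],1),)+l[1:] for l in L[:4]])
E
```

```text
0 [(54.8, 0.19, 0.0), (54.8, 0.18, 0.0), (54.6, 0.2, 0.0), (54.3, 0.18, 0.5)]
0.35 [(57.3, 0.17, 0.0), (57.3, 0.18, 0.0), (56.7, 0.16, 0.0), (56.7, 0.19, 0.0)]
0.7 [(56.3, 0.15, -0.5), (56.2, 0.14, -0.5), (56.1, 0.16, 0.0), (56.1, 0.16, -0.5)]
1.1 [(57.0, 0.11, -0.5), (57.0, 0.1, -0.5), (56.8, 0.1, -1.0), (56.7, 0.11, -1.0)]
1.5 [(56.2, 0.08, -1.0), (56.1, 0.07, -1.0), (55.9, 0.09, -1.0), (55.9, 0.07, -0.5)]
```

```bash
python3 -m inch '[[[0.04,-0.06,0.8],[0,0,0],0],[[0.04,-0.06,1.6],[0,0,0],0],[[0.04,-0.06,2.1],[0,0,0],0],[[0.04,-0.06,2.5],[0,0,0],0],[[0.04,-0.06,2.9],[0,0,0],0],[[0.04,-0.06,3.2],[0,0,0],0],[[0.04,-0.06,3.2],[0,0,0],0]]'
```

```text
time_s: 13.8
ee_pos: [549.7, -3.5, 115.4]
eef_rot: [-0.0, -0.281, 0.96, 0.0]
ft_force: [-1.0, 0.2, -1.2]
finger_gap: 47.3
gripper_force: 30.0
```

```bash
python3 -m inch '[[[0,0,0.7],[0,0,0],0],[[0,0,1.4],[0,0,0],0],[[0,0,2],[0,0,0],0],[[0,0,2.5],[0,0,0],0],[[0,0,2.8],[0,0,0],0],[[0,0,3],[0,0,0],0],[[0,0,3.1],[0,0,0],0],[[0,0,3.2],[0,0,0],0],[[0,0,3.2],[0,0,0],0]]'
```

```text
time_s: 14.92
ee_pos: [550.1, -3.5, 83.9]
eef_rot: [0.0, -0.281, 0.96, -0.0]
ft_force: [-0.5, -0.2, -0.8]
finger_gap: 47.2
gripper_force: 30.0
```

```bash
python3 -m inch '[[[0,0,0.1],[0,0,0],0],[[0,0,0.2],[0,0,0],0],[[0,0,0.2],[0,0,0],0]]'
```

```text
time_s: 15.3
ee_pos: [550.7, -3.6, 83.5]
eef_rot: [0.001, -0.281, 0.96, -0.0]
ft_force: [-4.3, -0.4, 14.5]
finger_gap: 47.5
gripper_force: 30.0
```

Jar home (14 N contact). Start unscrewing, easing the downward push slightly.

```bash
python3 -m inch '[[[0,0,-0.1],[0,0,-0.1],0],[[0,0,-0.1],[0,0,-0.2],0],[[0,0,-0.1],[0,0,-0.3],0],[[0,0,-0.1],[0,0,-0.3],0]]'; python3 -c "
from h import *
s=robot.observe();print(s['ft_force'],s['ft_torque'],s['joint_pos'])"
```

```text
time_s: 15.8
ee_pos: [550.4, -3.2, 83.6]
eef_rot: [0.001, -0.422, 0.907, -0.0]
ft_force: [-2.0, 2.5, 6.8]
finger_gap: 47.1
gripper_force: 30.0
[-1.9994062   2.51335286  6.83721785] [ 0.91544609  0.95524529 -0.0187916 ] [ 3.50185814e-01  2.92542712e-01 -4.49201798e-01  1.11167869e-04
 -8.27381898e-01 -1.05047770e+00]
```

```bash
python3 -m inch '[[[0,0,0],[0,0,-0.06],0],[[0,0,0],[0,0,-0.12],0]]'; python3 -c "
from h import *
s=robot.observe();print(s['ft_force'],s['ft_torque'],s['joint_torque'],s['qd'][5])"
```

```text
time_s: 16.05
ee_pos: [550.5, -3.1, 83.6]
eef_rot: [0.001, -0.475, 0.88, -0.0]
ft_force: [-1.5, 2.8, 6.1]
finger_gap: 47.5
gripper_force: 30.0
[-1.52947242  2.78696083  6.05984596] [ 0.95788715  0.82934507 -0.22393956] [ -1.00025743 -43.54525566  21.33207679   5.6393382    0.32576376
  -0.57068182] 0.4765677004386182
```

```bash
python3 -m inch '[[[0,0,0],[0,0,-0.08],0],[[0,0,0],[0,0,-0.16],0]]'; python3 -c "
from h import *
s=robot.observe();print(s['ft_force'],s['ft_torque'],s['joint_torque'][5])"
```

```text
time_s: 16.3
ee_pos: [550.8, -3.2, 83.7]
eef_rot: [0.001, -0.544, 0.839, -0.0]
ft_force: [-1.4, 0.6, 6.1]
finger_gap: 47.3
gripper_force: 30.0
[-1.43036107  0.6088533   6.05860001] [ 0.56835484  0.5293989  -0.2054697 ] -0.843084342777729
```

```bash
python3 -m inch '[[[0,0,0],[0,0,-0.06],0],[[0,0,0],[0,0,-0.12],0]]'; python3 -c "
from h import *
s=robot.observe();print(s['ft_torque'],s['joint_torque'][5])"
```

```text
time_s: 16.55
ee_pos: [551.0, -3.2, 83.9]
eef_rot: [0.001, -0.594, 0.805, -0.001]
ft_force: [-1.2, 1.3, 6.4]
finger_gap: 47.4
gripper_force: 30.0
[ 0.70492647  0.62797677 -0.20626808] -0.5893420614302158
```

```bash
python3 -m inch '[[[0,0,0],[0,0,-0.05],0]]'; python3 -c "
from h import *
s=robot.observe();print(s['ft_torque'],s['joint_torque'][5])"
```

```text
time_s: 16.68
ee_pos: [551.0, -3.2, 84.0]
eef_rot: [0.001, -0.613, 0.79, -0.001]
ft_force: [-0.9, 3.6, 9.1]
finger_gap: 47.1
gripper_force: 30.0
[ 0.89501562  0.81733888 -0.19149695] -0.41382797062397003
```

```bash
python3 -m inch '[[[0,0,0],[0,0,-0.05],0]]'; python3 -c "
from h import *
s=robot.observe();print(s['ft_torque'],s['joint_torque'][5])"
```

```text
time_s: 16.8
ee_pos: [551.2, -3.0, 84.1]
eef_rot: [0.001, -0.633, 0.774, -0.001]
ft_force: [-2.2, 3.1, 10.8]
finger_gap: 47.2
gripper_force: 30.0
[ 1.20467152  1.00668806 -0.21977   ] -0.46819900162518024
```

```bash
python3 -m inch '[[[0,0,0],[0,0,-0.05],0]]'; python3 -c "
from h import *
s=robot.observe();print(s['ft_torque'],s['joint_torque'][5])"
```

```text
time_s: 16.92
ee_pos: [551.2, -2.9, 84.3]
eef_rot: [0.001, -0.652, 0.758, -0.001]
ft_force: [-3.7, 4.0, 13.5]
finger_gap: 47.3
gripper_force: 30.0
[ 1.39502771  1.37736733 -0.10135248] -0.5438243038952351
```

```bash
python3 -m inch '[[[0,0,0],[0,0,-0.05],0]]'; python3 -c "
from h import *
s=robot.observe();print(s['ft_torque'],s['joint_torque'][5])"
```

```text
time_s: 17.05
ee_pos: [551.1, -2.9, 84.4]
eef_rot: [0.001, -0.671, 0.741, -0.001]
ft_force: [-3.1, 3.7, 12.0]
finger_gap: 47.5
gripper_force: 30.0
[ 1.41346479  1.35656417 -0.14509198] -0.5511919967830181
```

```bash
python3 -m inch '[[[0,0,0],[0,0,0],0]]'; python3 -c "
from h import *
s=robot.observe();print(s['ft_torque'],s['joint_torque'][5])"
```

```text
time_s: 17.18
ee_pos: [551.1, -2.9, 84.4]
eef_rot: [0.001, -0.671, 0.742, -0.001]
ft_force: [-2.7, 3.1, 11.7]
finger_gap: 47.4
gripper_force: 30.0
[ 1.30811667  1.37581405 -0.0530939 ] 0.3674218151718378
```

```bash
python3 -m inch '[[[0,0,-0.1],[0,0,0],0],[[0,0,-0.2],[0,0,0],0],[[0,0,-0.2],[0,0,0],0]]'; python3 -c "
from h import *
s=robot.observe();print(s['ft_torque'],s['joint_torque'][5])"
```

```text
time_s: 17.55
ee_pos: [551.0, -3.0, 85.5]
eef_rot: [0.001, -0.67, 0.742, -0.001]
ft_force: [-0.5, 4.1, 7.8]
finger_gap: 47.6
gripper_force: 30.0
[1.26812286 0.23291129 0.01922991] 0.028174669132567942
```

```bash
python3 -m inch '[[[0,0,-0.1],[0,0,0],0],[[0,0,-0.2],[0,0,0],0],[[0,0,-0.3],[0,0,0],0],[[0,0,-0.3],[0,0,0],0]]'; python3 -c "
from h import *
s=robot.observe();print(s['ft_torque'],s['joint_torque'][5])"
```

```text
time_s: 18.05
ee_pos: [549.3, -3.7, 87.2]
eef_rot: [-0.0, -0.67, 0.742, 0.0]
ft_force: [-0.6, -0.2, -0.9]
finger_gap: 47.6
gripper_force: 30.0
[0.25772366 0.13217847 0.00991637] -0.0051441878895275295
```

```bash
python3 -m inch '[[[0,0,-0.5],[0,0,0],0],[[0,0,-1],[0,0,0],0],[[0,0,-1.6],[0,0,0],0],[[0,0,-2.2],[0,0,0],0],[[0,0,-2.7],[0,0,0],0],[[0,0,-2.8],[0,0,0],0],[[0,0,-2.8],[0,0,0],0],[[0,0,-2.8],[0,0,0],0]]'
python3 - <<'E'
from h import *
for n in('scene','side'):
    s,im=shot(n,'end_'+n);c=cam(n)
    for q,X in(('jar_mouth',[550,-3,94]),('honey_jar',[550,-3,16]),('jar_cap',[550,-3,114])):
        print(n,q,'seated model col,row',proj(c,X)[0].round(1),[(round(d['p'],2),d['pixel'][::-1]) for d in finder.pinpoint(n,q)],[(round(d['p'],2),d['bbox']) for d in finder.silhouettes(n,q)])
    for z in(56,66,71,78,94,114,132):print(z,proj(c,[550,-3,z])[0].round(1),end=' ')
    x=int(proj(c,[550,-3,94])[0][0])+4
    r0=int(proj(c,[550,-3,135])[0][1]);r1=int(proj(c,[550,-3,30])[0][1])
    print('\n',n,'col',x,[(r,im[r,x,::-1].tolist()) for r in range(r0,r1,2)])
s=robot.observe();print(s['ee_pos'],s['eef_rot'],s['ft_force'])
E
```

```text
time_s: 19.05
ee_pos: [549.7, -3.6, 115.3]
eef_rot: [-0.0, -0.67, 0.742, 0.0]
ft_force: [0.1, 0.1, -0.9]
finger_gap: 47.7
gripper_force: 30.0
scene jar_mouth seated model col,row [308.3 253.5] [(0.92, [312.1, 255.1]), (0.5, [308.8, 291.4])] [(0.64, [308.7, 267.4, 28.0, 24.8])]
scene honey_jar seated model col,row [308.  285.6] [(0.78, [309.3, 285.0])] [(0.67, [312.4, 266.3, 31.7, 29.2])]
scene jar_cap seated model col,row [308.4 244.7] [(0.91, [311.8, 243.5])] [(0.64, [307.3, 241.2, 25.2, 26.5]), (0.59, [272.9, 232.9, 15.9, 40.1])]
56 [308.2 269.5] 66 [308.2 265.4] 71 [308.2 263.3] 78 [308.2 260.3] 94 [308.3 253.5] 114 [308.4 244.7] 132 [308.4 236.6] 
 scene col 312 [(235, [175, 128, 39]), (237, [176, 127, 42]), (239, [175, 128, 41]), (241, [173, 127, 41]), (243, [177, 129, 43]), (245, [186, 138, 51]), (247, [190, 144, 49]), (249, [168, 122, 41]), (251, [153, 112, 42]), (253, [206, 127, 32]), (255, [249, 150, 0]), (257, [209, 118, 36]), (259, [211, 197, 172]), (261, [169, 165, 151]), (263, [172, 178, 176]), (265, [180, 164, 137]), (267, [220, 162, 85]), (269, [217, 136, 35]), (271, [
[... 580 characters left out ...]
, [168, 133, 62]), (219, [167, 132, 61]), (221, [166, 132, 61]), (223, [166, 134, 64]), (225, [178, 143, 69]), (227, [167, 133, 63]), (229, [167, 133, 63]), (231, [171, 136, 66]), (233, [171, 152, 108]), (235, [183, 170, 148]), (237, [237, 154, 63]), (239, [227, 150, 76]), (241, [195, 184, 159]), (243, [167, 162, 141]), (245, [165, 162, 141]), (247, [183, 167, 133]), (249, [215, 167, 101]), (251, [218, 150, 66]), (253, [212, 145, 62]), (255, [181, 125, 57]), (257, [174, 121, 55]), (259, [173, 121, 58]), (261, [155, 133, 101]), (263, [85, 113, 116])]
[549.86018133  -3.53840437 115.59226021] [ 6.49027031e-06 -6.70171218e-01  7.42206533e-01 -3.11783708e-05] [ 0.55551049  0.02275118 -0.71127592]
```

```bash
python3 -c "
from cell import order
print(order.close_job())"
```

```text
the job is handed in; nothing more can be done
None
```

I handed the job in at about 20 s of the 51 s allowed: cup and jar are seated in the holder, and the cap came off after about 0.9 rad of turning and is held level about 2 cm above the mouth. I had used my ten picture views before placing the jar, so the seating and the cap's release rest on force and position readings and the networks' detections. I did not look again at the plate, coffee cup and spoon.

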